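# Hang the saddle brackets on the stand, each in its own bay

### The job

Hang the three bent-steel saddle brackets over the bar of the stand, each in the bay that suits its strap width: narrow in the narrow bay, medium in the medium bay, wide in the wide bay. One of them already hangs in the wrong bay and has to be moved to its own. Each must end hanging level astride the bar, between its collars and not on one, set down on the bar rather than dropped, with everything else on the bench left where it stands.

Things in the scene. Friction and masses are not known exactly. Their poses are not given: they have to be found in the camera images.
- saddle_narrow_mid (a point): centre, half-way up, of the narrow saddle bracket: a bent steel strap like an upside-down U, strap 22 mm wide (y, along which the bar passes), 54 mm over its legs (x), 44 mm inside, 75 mm high (z up), 5 mm thick, corners chamfered 9 mm. Crown underside 32.5 mm above this point; centre of mass about 8 mm above it; about 0.17 kg. Same either way round. Hangs at the start in the WRONG bay (the wide one).
- saddle_medium_mid (a point): centre, half-way up, of the medium saddle bracket: a bent steel strap like an upside-down U, strap 36 mm wide (y, along which the bar passes), 54 mm over its legs (x), 44 mm inside, 75 mm high (z up), 5 mm thick, corners chamfered 9 mm. Crown underside 32.5 mm above this point; centre of mass about 8 mm above it; about 0.27 kg. Same either way round. Starts standing on its legs on the plywood board (4 mm thick).
- saddle_wide_mid (a point): centre, half-way up, of the wide saddle bracket: a bent steel strap like an upside-down U, strap 50 mm wide (y, along which the bar passes), 54 mm over its legs (x), 44 mm inside, 75 mm high (z up), 5 mm thick, corners chamfered 9 mm. Crown underside 32.5 mm above this point; centre of mass about 8 mm above it; about 0.38 kg. Same either way round. Starts standing on its legs on the plywood board (4 mm thick).
- stand: fixed stand, origin under the middle of its base (110 x by 236 y by 12 mm); steel bar along y, 16 mm diameter, axis 140 mm up, on two posts (30 by 18 mm, 152 mm high) at y = +-104 mm. Four collars, 32 mm diameter, 8 mm thick, part it into three bays: narrow, wide, medium along +y. It may be turned any way round.
- bay_narrow (a point): centre of the narrow bay, on the bar's axis: 36 mm of free bar between two collars, for the bracket with the 22 mm strap. y along the bar, x level across it, z up. A bracket hanging level on the bar has its centre 24.5 mm below this axis.
- bay_medium (a point): centre of the medium bay, on the bar's axis: 50 mm of free bar between two collars, for the bracket with the 36 mm strap. y along the bar, x level across it, z up. A bracket hanging level on the bar has its centre 24.5 mm below this axis.
- bay_wide (a point): centre of the wide bay, on the bar's axis: 64 mm of free bar between two collars, for the bracket with the 50 mm strap. y along the bar, x level across it, z up. A bracket hanging level on the bar has its centre 24.5 mm below this axis.
- oil_can_mid (a point): bystander, to be left alone: small aluminium oil can with brass spout, 50 mm diameter, 173 mm high, loose, standing between the board and the stand; this point is on its axis 60 mm up
- bracket_mid (a point): bystander, to be left alone: black angle bracket on the board, 45 by 50 mm, 62 mm high, loose; point half-way up
- gauge_mid (a point): bystander, to be left alone: dark steel plug gauge standing on the board, 30 mm diameter, 55 mm high, loose; point half-way up
- fork_plate_mid (a point): bystander, to be left alone: flat dark steel fork-shaped plate lying on the board, 44 by 46 by 10 mm, loose; not one of the brackets; point at half thickness
- nut_mid (a point): bystander, to be left alone: steel ring nut lying on the board, 20 mm diameter, 10 mm high, loose; point half-way up

How it is judged (in metres and radians):
At the end, for the whole second after the job is handed in: All three brackets hang astride the bar, each in its own bay: bracket centre within 9 mm of the bay's centre along the bar, within 20 mm across it, 18 to 32 mm below the bar's axis, tilted less than 0.3 rad, its strap square to the bar within 0.3 rad, at rest (under 0.03 m/s) and let go (x of saddle_narrow_mid in the frame of bay_narrow between -0.02 and 0.02 m and y of saddle_narrow_mid in the frame of bay_narrow between -0.009 and 0.009 m and z of saddle_narrow_mid in the frame of bay_narrow between -0.032 and -0.018 m and angle between each of saddle_narrow_mid, saddle_medium_mid, saddle_wide_mid's own z axis and vertical below 0.3 rad and angle between the y axis of saddle_narrow_mid and the y axis of bay_narrow, either way round below 0.3 rad and linear speed of each of saddle_narrow, saddle_medium, saddle_wide below 0.03 m/s and x of saddle_medium_mid in the frame of bay_medium between -0.02 and 0.02 m and y of saddle_medium_mid in the frame of bay_medium between -0.009 and 0.009 m and z of saddle_medium_mid in the frame of bay_medium between -0.032 and -0.018 m and angle between the y axis of saddle_medium_mid and the y axis of bay_medium, either way round below 0.3 rad and x of saddle_wide_mid in the frame of bay_wide between -0.02 and 0.02 m and y of saddle_wide_mid in the frame of bay_wide between -0.009 and 0.009 m and z of saddle_wide_mid in the frame of bay_wide between -0.032 and -0.018 m and angle between the y axis of saddle_wide_mid and the y axis of bay_wide, either way round below 0.3 rad); the robot touches nothing.
It fails at once if a saddle bracket is dropped or thrown (faster than 0.5 m/s with no finger on it) ((linear speed of saddle_narrow above 0.5 m/s and contact force between the fingers and saddle_narrow below 0.05 N) or (linear speed of saddle_medium above 0.5 m/s and contact force between the fingers and saddle_medium below 0.05 N) or (linear speed of saddle_wide above 0.5 m/s and contact force between the fingers and saddle_wide below 0.05 N)).
It fails at once if a bystander (oil can, angle bracket, gauge, fork plate or nut) is moved by more than 25 mm (distance of any of oil_can_mid, bracket_mid, gauge_mid, fork_plate_mid, nut_mid from where it was at the start of the episode above 0.025 m).
It also fails if it takes over 67 s, if anything falls off the work surface, if the arm or the gripper's body presses on something with over 40 N, if the wrist force passes 120 N, or if a joint passes its speed limit or range.

### The arm

A 6-joint arm with a two-finger parallel gripper is mounted at the origin on the work surface. World frame = base frame: x ahead of the robot, y to its left, z up, the work surface at z = 0. Lengths are in m, angles in degrees, forces in N, time in s.
With the tool pointing down it reaches from about 0.35 to 0.875 m from the base axis. Payload 4.2 kg.
Tool frame: the origin (TCP) lies where the fingers leave the gripper's body, on its centre line; the fingertips stand 70 mm ahead of it and the grasp point (between the pads) lies 51 mm ahead of it; z points along the fingers, y is the direction in which the jaws open and shut (so a half turn about z gives the same grasp; the last joint's range is limited). The gripper opens to 87 mm and grips with 3 to 60 N. Pads are 19 mm wide; open, the fingers measure 117 mm over their backs; the gripper's body (75 mm by 190 mm) begins 51 mm behind the grasp point.
Start: joints at [88.213, 22.042, 0.453, 0, -68.411, -14.817], TCP at [0.179, 0.599, 0.292] pointing down, gripper open.
Joint ranges: [-179.83, 179.83], [-69.29, 118.12], [-61.27, 80.66], [-181.25, 117.63], [-171.15, -9.14], [-177.46, 177.46]. Speed limits (degrees/s): [159.86, 159.86, 180, 180, 180, 180].

### API

Orientations are given as a 3x3 rotation matrix whose columns are the frame's x, y, z axes.
In Python, from station import sense, capture, camera_model, finish_job gives the robot as it stands.
- The arm moves only by the shell command python3 -m inch 'ROWS'. ROWS is JSON, a list of rows, each an object with "hand": the closure, from 0 (fully open) to 1 (shut); "slide": the shift along the world's x, y, z in cm, a list of three; "yaw": the turn about the world's z in rad. A call has 1 to 10 rows; each row is the pose to reach, as a shift and turn from the pose commanded when the call began; what a row does not reach only later rows make up. A row lasts 1/8 s, in which the tool goes at most 62.5 mm and 10.7 degrees, less where a joint would pass 70% of its speed; a pose out of reach is approached as far as the arm can. A call with a gripper value outside its range is refused whole. The fingers move at their own pace and stop on an object; the grip force is fixed at half the most. Time passes only in rows, so rows that repeat a pose let the fingers close. It gives the time, the measured TCP pose, the force and the opening at its end, in the units of the state.
- sense(): the state, without advancing time (a new reading comes with each control period).
- capture(name): name is "scene" or "top" or "wrist"; returns the picture (384x512x3 uint8, blue, green, red); there is no depth.
- camera_model(name): a dict with "mtx" (3x3 intrinsics, pixels), "xyz" and "orientation" of the camera in the world; the wrist camera has in their place "tool_from_camera" (4x4, takes a point from camera to tool coordinates, whose origin is the TCP and whose axes are the flange's). Camera axes: x right, y up, looking along -z (the intrinsics and any distortion apply to the point x, -y, -z); pixel columns grow to the right and rows downward; lengths in m; the calibration is good to about 2 mm. The wrist camera is an equidistant fisheye: a pixel r from the principal point sees the ray r / f radians off the axis. A picture is of the moment at which its call begins: read the wrist's pose just before it. camera_model takes no time and is no camera call.
- finish_job(): hands the job in, once; it reports no verdict.
The state is a dict: "time_s": time; "joints": joint angles; "joint_velocities": joint speeds; "effort": joint torques, N m; "tcp_pos": TCP position; "ee_rot": TCP orientation; "wrist_force": force on the tool from outside, world axes, zero at the start; "moment": the same for the moment, N m; "gripper_width": opening from 0.0 (shut) to 1.0 (fully open).
Only numpy, scipy, OpenCV 4.12 (cv2) and the standard library are available. Lean on these libraries where they do the work, as an engineer would, in place of code of your own. Each camera call takes 0.05 s, during which the arm holds its last target. There are 200 camera calls.

## Working session

There is one attempt and no reset: what is moved stays moved. The work goes in short steps, Python scripts to look and compute and a shell command to move; the robot and the scene stay as the last step left them, time stands still between calls to the robot, and variables do not carry over. Pictures are saved under pics/ and viewed, about 8 in all and at most 12, crops included, and the job is handed in when it is done.

```bash
mkdir -p pics; cat > h.py <<'E'
import numpy as np, cv2
from station import sense, capture, camera_model
E
python3 - <<'E'
from h import *
s=sense();print(s)
for n in("scene","top","wrist"):
    print(n,camera_model(n)); cv2.imwrite(f"pics/{n}0.png",capture(n))
a=cv2.imread("pics/scene0.png");b=cv2.imread("pics/top0.png")
E
```

```text
{'time_s': 0.0, 'joints': array([ 8.82123409e+01,  2.20914475e+01,  3.80831155e-01, -2.72344520e-02,
       -6.84104262e+01, -1.48173017e+01]), 'joint_velocities': array([-0.01944451,  0.00353854,  0.04068091, -0.03824323, -0.02825933,
       -0.03994584]), 'effort': array([ 4.68481103e-04, -3.90662456e+01,  1.87407911e+01,  4.21992257e+00,
        1.10657982e-02, -1.88751264e-04]), 'tcp_pos': array([0.1784535 , 0.59852626, 0.29116393]), 'ee_rot': array([[ 9.58247734e-01, -2.85938844e-01, -5.07670221e-04],
       [-2.85939272e-01, -9.58245445e-01, -2.09773589e-03],
       [ 1.13351498e-04,  2.15531352e-03, -9.99997671e-01]]), 'wrist_force': array([0.03500192, 0.07656562, 0.22413213]), 'moment': array([-0.02392611, -0.09173186, -0.03647678]), 'gripper_width': 1.0004685349988596}
scene {'mtx': array([[400.80968701,   0.        , 261.36931153],
       [  0.        , 400.80968701, 187.64814766],
       [  0.        ,   0.        ,   1.        ]]), 'xyz': array([ 0.87673963, -0.51796359,  0.69999458]), 'orientation': array([[ 0.86072834, -0.35524104,  0.36462381],
       [ 0.50905776,  0.
[... 287 characters left out ...]
76436]), 'orientation': array([[-0.00915188,  0.98355796, -0.18036069],
       [-0.99960138, -0.01381605, -0.02462095],
       [-0.026708  ,  0.18006346,  0.98329234]])}
wrist {'mtx': array([[297.31863964,   0.        , 255.27284674],
       [  0.        , 297.31863964, 185.41435104],
       [  0.        ,   0.        ,   1.        ]]), 'tool_from_camera': array([[-3.43020637e-04,  9.54745437e-01,  2.97423995e-01,
         8.20328391e-02],
       [ 9.99999901e-01,  4.11963688e-04, -1.69118326e-04,
        -4.02417247e-04],
       [-2.83992836e-04,  2.97423907e-01, -9.54745484e-01,
        -9.26625493e-02],
       [ 0.00000000e+00,  0.00000000e+00,  0.00000000e+00,
         1.00000000e+00]])}
```

```bash
python3 - <<'E'
import cv2
for n in("scene","top"):
    a=cv2.imread(f"pics/{n}0.png"); cv2.imwrite(f"pics/{n}0b.png",cv2.resize(a,(800,600),interpolation=cv2.INTER_CUBIC))
E
```

```text
(no output)
```

View pics/scene0b.png

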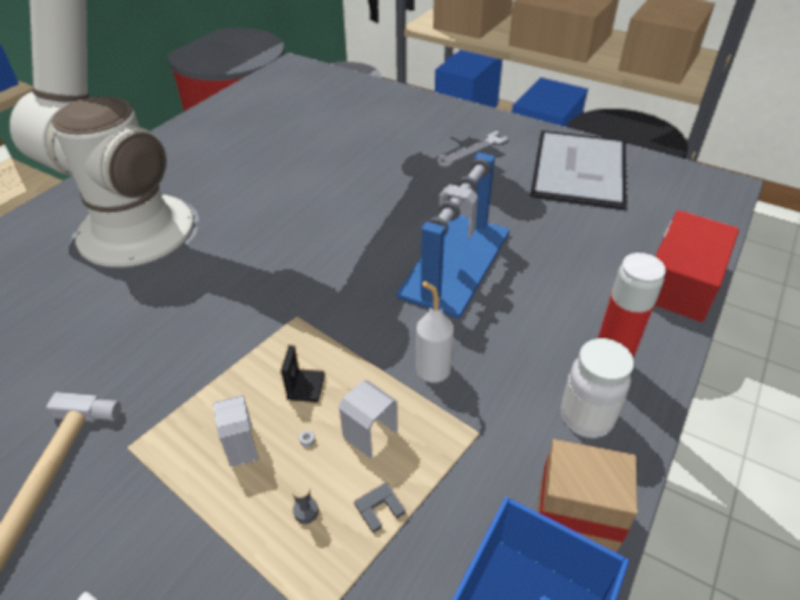

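View pics/top0b.png

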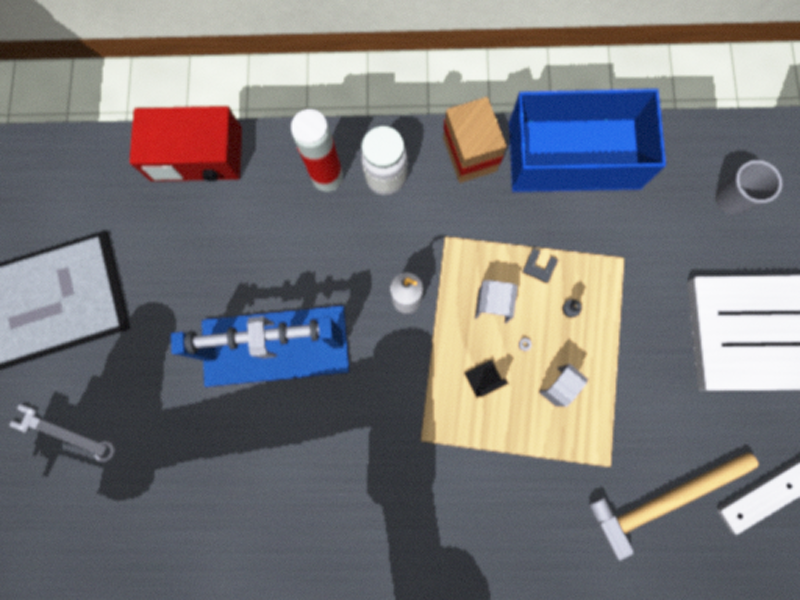

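The scene view shows the stand at about (455,235), with the narrow bracket in its middle bay. The board is at lower left, with brackets at (235,430) and (368,415). The top view shows the stand at (265,345), with the two loose brackets at (497,298) and (565,385). Next, a composite of enlarged crops.

```bash
python3 - <<'E'
import cv2,numpy as np
s=cv2.imread("pics/scene0.png");t=cv2.imread("pics/top0.png")
R=lambda im,x,y,w,h,k:cv2.resize(im[y:y+h,x:x+w],(w*k,h*k),interpolation=cv2.INTER_CUBIC)
c=np.zeros((600,800,3),np.uint8)
c[0:300,0:400]=R(s,255,95,80,60,5)     # scene stand x5 from (255,95)
c[0:300,400:800]=R(s,130,230,133,100,3)[:300,:400] if 0 else cv2.resize(s[232:307,130:263],(400,300)) [:, :400]
c[300:600,0:400]=cv2.resize(t[190:265,105:238],(400,300),interpolation=cv2.INTER_CUBIC)
c[300:600,400:800]=cv2.resize(t[170:270,275:408],(400,300),interpolation=cv2.INTER_CUBIC)
cv2.imwrite("pics/c1.png",c)
E
```

```text
(no output)
```

View pics/c1.png

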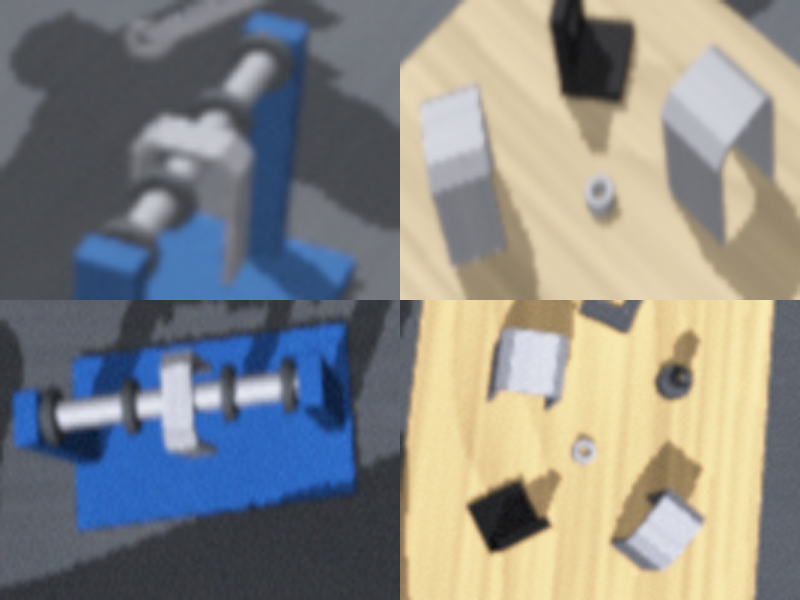

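Collar pitches in the top view run wide in the middle, shorter on the right (narrow bay, low y) and medium on the left (high y). The bracket at top (497,298) has the 50 mm strap, so it is the wide one. The other is the medium one. Triangulating from both views.

```bash
cat >> h.py <<'E'
def ray(n,u,v,s=None):
    m=camera_model(n);K=m["mtx"];x=(u-K[0,2])/K[0,0];y=(v-K[1,2])/K[1,1]
    if n=="wrist":
        r=np.hypot(x,y);k=np.sin(r)/r if r>1e-9 else 1
        d=np.array([x*k,-y*k,-np.cos(r)]);T=m["tool_from_camera"]
        return s["tcp_pos"]+s["ee_rot"]@T[:3,3], s["ee_rot"]@T[:3,:3]@d
    d=m["orientation"]@np.array([x,-y,-1]);return m["xyz"],d/np.linalg.norm(d)
def tri(*rs):
    A=sum(np.eye(3)-np.outer(d,d) for p,d in rs);b=sum((np.eye(3)-np.outer(d,d))@p for p,d in rs)
    x=np.linalg.solve(A,b);return x,max(np.linalg.norm(np.cross(x-p,d)) for p,d in rs)
def atz(r,z): p,d=r;return p+d*(z-p[2])/d[2]
def proj(n,P,s=None):
    m=camera_model(n);K=m["mtx"]
    if n=="wrist":
        T=m["tool_from_camera"];q=T[:3,:3].T@(s["ee_rot"].T@(P-s["tcp_pos"])-T[:3,3])
        r=np.arctan2(np.hypot(q[0],q[1]),-q[2]);k=r/np.hypot(q[0],q[1]);return K[0,0]*q[0]*k+K[0,2],-K[1,1]*q[1]*k+K[1,2]
    q=m["orientation"].T@(P-m["xyz"]);return -K[0,0]*q[0]/q[2]+K[0,2],K[1,1]*q[1]/q[2]+K[1,2]
E
python3 - <<'E'
from h import *
np.set_printoptions(precision=4,suppress=True)
T=[(121.6,219.25),(148.2,216.5),(180.8,213),(201.1,211.5)]
S=[(307.4,106.6),(299.4,117),(288,134),(280.6,143)]
P=[]
for t,s in zip(T,S):
    P.append(atz(ray("top",*t),.14));print("collar",tri(ray("top",*t),ray("scene",*s)),P[-1])
d=P[3]-P[0];print("bar ang",np.degrees(np.arctan2(d[1],d[0])))
for n,t,s in(("wide",(319.2,190.3),(235.7,258.25)),("med",(362.1,246.7),(148.3,264))):
    print(n,tri(ray("top",*t),ray("scene",*s)),atz(ray("top",*t),.079))
c=lambda x,y:atz(ray("top",275+(x-400)/3.0075,170+(y-300)/3),.079)
for q in([(668,492),(703,520),(655,568),(622,540)],[(510,330),(567,333),(558,394),(498,390)]):
    w=[c(*p) for p in q];print([x[:2] for x in w]);
    for i in range(4):
        e=w[(i+1)%4]-w[i];print(np.linalg.norm(e),np.degrees(np.arctan2(e[1],e[0])))
E
```

```text
collar (array([0.5313, 0.2996, 0.1385]), np.float64(0.00014855297792278811)) [0.531  0.2989 0.14  ]
collar (array([0.537 , 0.2396, 0.1433]), np.float64(0.0012894610982636385)) [0.5363 0.2398 0.14  ]
collar (array([0.5439, 0.168 , 0.1402]), np.float64(0.0008962353821797888)) [0.5432 0.1675 0.14  ]
collar (array([0.5472, 0.1231, 0.1445]), np.float64(0.0021872593428994215)) [0.546  0.1225 0.14  ]
bar ang -85.12495899007304
wide (array([ 0.6032, -0.1494,  0.0717]), np.float64(0.0004984977169900103)) [ 0.6014 -0.1485  0.079 ]
med (array([ 0.4681, -0.2437,  0.0703]), np.float64(0.0003487192886716785)) [ 0.4676 -0.2417  0.079 ]
[array([ 0.4967, -0.2481]), array([ 0.4749, -0.2735]), array([ 0.4389, -0.2347]), array([ 0.4603, -0.2108])]
0.03339801420013206 -130.6600035907754
0.052934875861338736 132.8791498567816
0.03205459743688799 48.07961100762349
0.05209755587213047 -45.731415622713975
[array([ 0.6267, -0.1314]), array([ 0.6236, -0.1764]), array([ 0.5746, -0.1671]), array([ 0.5784, -0.1202])]
0.04509565403276949 -93.96550286125306
0.049915292898842674 169.24441754956044
0.047050683325785915 85.33245560491847
0.04961414003310459 -13.072763274093177
```

```bash
python3 -m inch '[{"hand":0,"slide":[2,-2,0.2],"yaw":-0.1},{"hand":0,"slide":[6,-6,0.5],"yaw":-0.26},{"hand":0,"slide":[10,-10.5,1],"yaw":-0.42},{"hand":0,"slide":[14,-15,1],"yaw":-0.58},{"hand":0,"slide":[18,-19.5,1],"yaw":-0.74},{"hand":0,"slide":[22,-24,1],"yaw":-0.9},{"hand":0,"slide":[26,-28.5,1],"yaw":-1.03},{"hand":0,"slide":[30,-33,1],"yaw":-1.13},{"hand":0,"slide":[34,-37,1],"yaw":-1.196},{"hand":0,"slide":[36,-39.5,1],"yaw":-1.196}]'
python3 - <<'E'
from h import *
s=sense();im=capture("wrist");print(s["tcp_pos"],s["ee_rot"][:,0],s["joint_velocities"].max())
cv2.imwrite("pics/w1.png",im);np.save("s1.npy",s,allow_pickle=True)
cv2.imwrite("pics/w1b.png",cv2.resize(im,(800,600),interpolation=cv2.INTER_CUBIC))
E
```

```text
time_s: 1.4
tcp_pos: [0.5399, 0.2018, 0.3017]
ee_rot: [[0.082, -0.997, -0.001], [-0.997, -0.082, -0.001], [0.0, 0.001, -1.0]]
wrist_force: [0.0, 1.1, 0.3]
gripper_width: 1.0
[0.5399357  0.20179566 0.30170755] [ 8.21577126e-02 -9.96619236e-01  4.57563735e-04] 26.84591101864034
```

View pics/w1b.png

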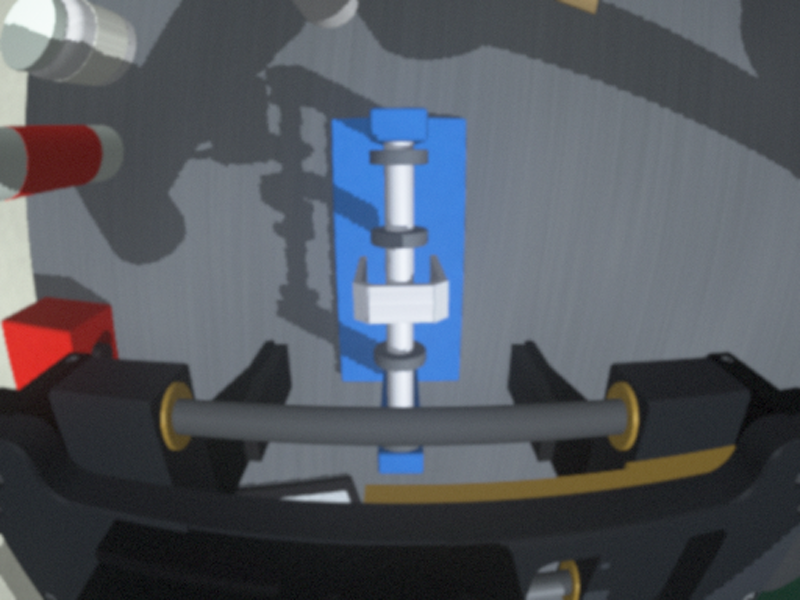

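The wrist view shows the stand centred, with the narrow bracket's crown at about (401,304). Collars are at rows 156, 237 and 356, and the bar is at column ~400.

```bash
python3 - <<'E'
from h import *
np.set_printoptions(precision=4,suppress=True)
s=np.load("s1.npy",allow_pickle=True).item();k=1.5625
for c in[(399,156),(399,242),(400,360)]: print("collar top",atz(ray("wrist",c[0]/k,c[1]/k,s),.156))
for c in[(402,288),(402,322)]: print("crown edge",atz(ray("wrist",c[0]/k,c[1]/k,s),.153))
print("bar",atz(ray("wrist",400/k,200/k,s),.148),atz(ray("wrist",401/k,395/k,s),.148))
u=np.array([.085,-.9964,0]);P0=np.array([.5394,.2037,.14])
for a in(-36-58,-36,36,80):
  for z in (-16,16):
    q=proj("wrist",P0+u*a/1000+[0,0,z/1000],s);print(a,z,np.array(q)*k)
s2=sense();print(s2["tcp_pos"],s2["ee_rot"][:,0])
im=capture("top")
E
```

```text
collar top [0.5463 0.1236 0.156 ]
collar top [0.5426 0.1682 0.156 ]
collar top [0.5365 0.2359 0.156 ]
crown edge [0.5389 0.1941 0.153 ]
crown edge [0.5372 0.2138 0.153 ]
bar [0.5438 0.147  0.148 ] [0.5336 0.2635 0.148 ]
-94 -16 [399.8215 419.6964]
-94 16 [399.9496 447.1637]
-36 -16 [399.6086 343.1814]
-36 16 [399.7321 365.7348]
36 -16 [399.2761 230.6714]
36 16 [399.3737 241.2732]
80 -16 [399.0423 155.9072]
80 16 [399.1123 156.7369]
[0.5411 0.2    0.3016] [ 0.0807 -0.9967  0.0016]
```

```bash
python3 -m inch '[{"hand":0,"slide":[0,0,-3],"yaw":0},{"hand":0,"slide":[0,0,-6],"yaw":0},{"hand":0,"slide":[0,0,-8],"yaw":0},{"hand":0,"slide":[0,0,-8],"yaw":0}]'; python3 -c "
from h import *
s=sense();print(s['tcp_pos'],s['joint_velocities'].round(2))"
```

```text
time_s: 2.0
tcp_pos: [0.5373, 0.2041, 0.2205]
ee_rot: [[0.086, -0.996, -0.004], [-0.996, -0.086, -0.002], [0.002, 0.004, -1.0]]
wrist_force: [-0.2, -0.4, -0.5]
gripper_width: 0.994
[0.53728526 0.20407671 0.22052027] [-0.14 -1.51  2.75  1.16 -0.58  0.17]
```

```bash
python3 -m inch '[{"hand":0,"slide":[0.1,0,-2],"yaw":0},{"hand":0,"slide":[0.1,0,-3.8],"yaw":0},{"hand":0,"slide":[0.1,0,-3.8],"yaw":0},{"hand":1,"slide":[0.1,0,-3.8],"yaw":0},{"hand":1,"slide":[0.1,0,-3.8],"yaw":0},{"hand":1,"slide":[0.1,0,-3.8],"yaw":0},{"hand":1,"slide":[0.1,0,-3.8],"yaw":0},{"hand":1,"slide":[0.1,0,-3.8],"yaw":0}]'
```

```text
time_s: 3.0
tcp_pos: [0.5397, 0.2039, 0.1846]
ee_rot: [[0.085, -0.996, 0.0], [-0.996, -0.085, 0.0], [-0.0, -0.0, -1.0]]
wrist_force: [0.1, 0.0, 1.3]
gripper_width: 0.619
```

```bash
python3 -m inch '[{"hand":1,"slide":[0,0,1],"yaw":0},{"hand":1,"slide":[0,0,3.5],"yaw":0},{"hand":1,"slide":[0,0,6.5],"yaw":0},{"hand":1,"slide":[0,0,9],"yaw":0},{"hand":1,"slide":[0,0,10],"yaw":0},{"hand":1,"slide":[0,0,10],"yaw":0},{"hand":1,"slide":[0.1,-1.5,10],"yaw":0},{"hand":1,"slide":[0.3,-4,10],"yaw":0},{"hand":1,"slide":[0.5,-5.8,10],"yaw":0},{"hand":1,"slide":[0.5,-5.8,10],"yaw":0}]'
python3 - <<'E'
from h import *
s=sense();im=capture("wrist");print(s["tcp_pos"],s['joint_velocities'].max())
cv2.imwrite("pics/w2b.png",cv2.resize(im,(800,600),interpolation=cv2.INTER_CUBIC))
E
```

```text
time_s: 4.25
tcp_pos: [0.5445, 0.1443, 0.2836]
ee_rot: [[0.083, -0.997, -0.001], [-0.997, -0.083, -0.001], [0.001, 0.001, -1.0]]
wrist_force: [-0.4, 0.4, -1.2]
gripper_width: 0.617
[0.54446902 0.14425565 0.28361742] 1.5300729775243138
```

View pics/w2b.png

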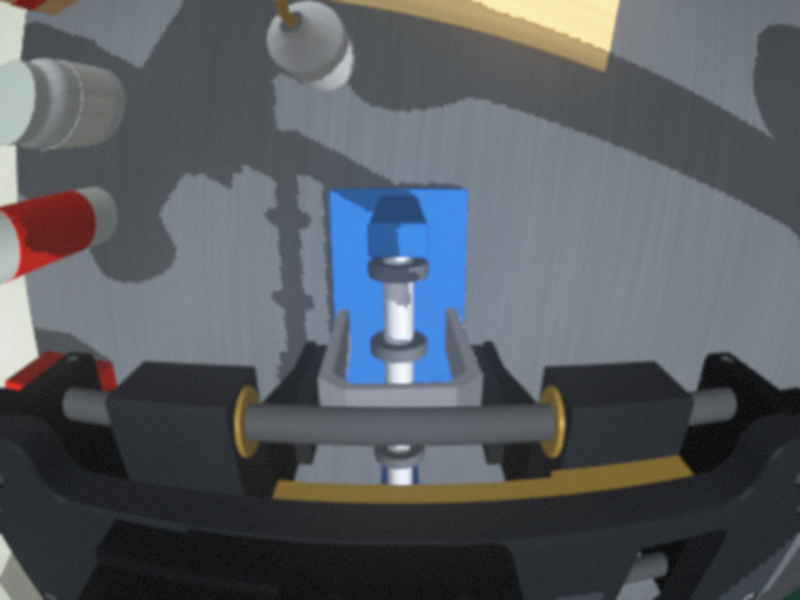

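The bracket is held level and centred (columns 320–480) above the bar (column 399). The narrow bay's collars are at rows ~270 and ~350.

```bash
python3 - <<'E'
from h import *
np.set_printoptions(precision=4,suppress=True)
s=sense();k=1.5625;print(s["tcp_pos"])
for c in[(399,273),(399,353)]: print(atz(ray("wrist",c[0]/k,c[1]/k,s),.156))
for c in[(399,383)]: print("crown near edge",atz(ray("wrist",c[0]/k,c[1]/k,s),.2535))
for y in(.124,.167):
  for z in(.124,.156):print(np.array(proj("wrist",np.array([.5445,y,z]),s))*k)
E
```

```text
[0.5446 0.145  0.2838]
[0.5464 0.1234 0.156 ]
[0.5428 0.1665 0.156 ]
crown near edge [0.5458 0.131  0.2535]
[402.1667 259.2508]
[402.6573 274.4556]
[395.9218 330.4519]
[395.6043 353.6241]
```

```bash
python3 -m inch '[{"hand":1,"slide":[0,0.1,-2],"yaw":0},{"hand":1,"slide":[0,0.1,-5],"yaw":0},{"hand":1,"slide":[0,0.1,-7.5],"yaw":0},{"hand":1,"slide":[0,0.1,-9],"yaw":0},{"hand":1,"slide":[0,0.1,-9.5],"yaw":0},{"hand":1,"slide":[0,0.1,-9.8],"yaw":0},{"hand":1,"slide":[0,0.1,-10],"yaw":0},{"hand":1,"slide":[0,0.1,-10],"yaw":0}]'
```

```text
time_s: 5.3
tcp_pos: [0.5448, 0.1471, 0.1847]
ee_rot: [[0.085, -0.996, 0.001], [-0.996, -0.085, 0.0], [-0.0, -0.001, -1.0]]
wrist_force: [-0.7, -0.6, -1.8]
gripper_width: 0.619
```

```bash
python3 -m inch '[{"hand":1,"slide":[0,0,-0.1],"yaw":0},{"hand":1,"slide":[0,0,-0.2],"yaw":0},{"hand":1,"slide":[0,0,-0.2],"yaw":0}]'
```

```text
time_s: 5.68
tcp_pos: [0.5448, 0.1471, 0.1845]
ee_rot: [[0.086, -0.996, 0.002], [-0.996, -0.086, 0.0], [-0.0, -0.002, -1.0]]
wrist_force: [-3.4, -0.2, 7.6]
gripper_width: 0.617
```

```bash
python3 -m inch '[{"hand":0.6,"slide":[0,0,0.1],"yaw":0},{"hand":0,"slide":[0,0,0.1],"yaw":0},{"hand":0,"slide":[0,0,0.1],"yaw":0},{"hand":0,"slide":[0,0,0.1],"yaw":0},{"hand":0,"slide":[0,0,2],"yaw":0},{"hand":0,"slide":[0,0,5],"yaw":0},{"hand":0,"slide":[0,0,8.5],"yaw":0},{"hand":0,"slide":[0,0,12],"yaw":0},{"hand":0,"slide":[0,0,12],"yaw":0}]'
```

```text
time_s: 6.8
tcp_pos: [0.5458, 0.1475, 0.3055]
ee_rot: [[0.085, -0.996, 0.006], [-0.996, -0.085, 0.003], [-0.002, -0.007, -1.0]]
wrist_force: [-0.3, 0.2, -0.3]
gripper_width: 1.001
```

```bash
python3 -m inch '[{"hand":0,"slide":[0,-2,0],"yaw":0.1},{"hand":0,"slide":[0.5,-5,0],"yaw":0.26},{"hand":0,"slide":[1,-9,0],"yaw":0.42},{"hand":0,"slide":[2,-13,0],"yaw":0.6},{"hand":0,"slide":[3,-17,0],"yaw":0.78},{"hand":0,"slide":[4,-21,0],"yaw":0.96},{"hand":0,"slide":[5,-25,0],"yaw":1.14},{"hand":0,"slide":[5.5,-28,0],"yaw":1.3},{"hand":0,"slide":[5.6,-29.6,0],"yaw":1.38},{"hand":0,"slide":[5.6,-29.6,0],"yaw":1.38}]'
python3 -m inch '[{"hand":0,"slide":[0,0,-1],"yaw":0},{"hand":0,"slide":[0,0,-1],"yaw":0}]'
python3 - <<'E'
from h import *
s=sense();im=capture("wrist");print(s["tcp_pos"],s['joint_velocities'].max());np.save("s3.npy",s,allow_pickle=True)
t=capture("top");cv2.imwrite("pics/t3.png",t);cv2.imwrite("pics/w3.png",im)
cv2.imwrite("pics/w3b.png",cv2.resize(im,(800,600),interpolation=cv2.INTER_CUBIC))
E
```

```text
time_s: 8.05
tcp_pos: [0.6002, -0.15, 0.3007]
ee_rot: [[0.994, -0.109, -0.002], [-0.109, -0.994, 0.0], [-0.002, -0.0, -1.0]]
wrist_force: [-0.0, -0.0, 0.3]
gripper_width: 1.001
time_s: 8.3
tcp_pos: [0.5999, -0.1481, 0.2906]
ee_rot: [[0.994, -0.105, -0.003], [-0.105, -0.994, 0.001], [-0.003, -0.0, -1.0]]
wrist_force: [0.3, 0.6, -0.8]
gripper_width: 0.999
[ 0.59992653 -0.14813091  0.29063506] 1.261297260299466
```

View pics/w3b.png

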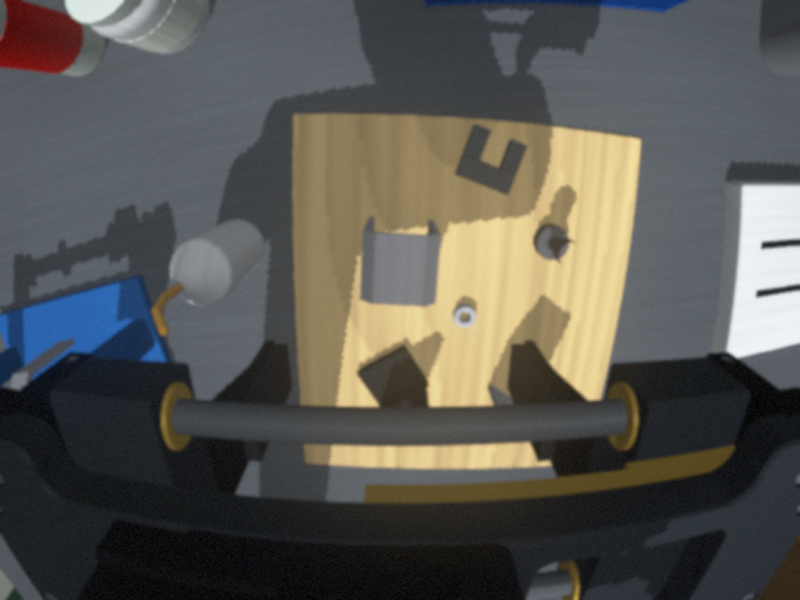

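The wide bracket's crown spans about (362–440, 233–304). Its near edge's midpoint is (399,303) and its far edge's is (405,234), so it is turned slightly from the tool.

```bash
python3 - <<'E'
from h import *
np.set_printoptions(precision=4,suppress=True)
s=np.load("s3.npy",allow_pickle=True).item();k=1.5625
a,b=[atz(ray("wrist",u/k,v/k,s),.079) for u,v in((399,303),(405,234))]
print(a,b,(a+b)/2,np.linalg.norm(a-b),"strap ang",np.degrees(np.arctan2(*(b-a)[1::-1])))
for u,v in((362,300),(436,304),(367,233),(440,236)):print(atz(ray("wrist",u/k,v/k,s),.072))
# top view crop measured centre of crown
print(tri(ray("wrist",402/k,268.5/k,s),ray("top",319.2,190.3)))
# angle bracket top
for u,v in((406,347),(358,372),(428,405)):print("angle",atz(ray("wrist",u/k,v/k,s),.03))
print("nut",atz(ray("wrist",465/k,316/k,s),.01), "can",atz(ray("wrist",200/k,272/k,s),.12))
E
```

```text
[ 0.5771 -0.1454  0.079 ] [ 0.6248 -0.1545  0.079 ] [ 0.601  -0.1499  0.079 ] 0.04861416565862711 strap ang -10.76486548127595
[ 0.5796 -0.1193  0.072 ]
[ 0.5711 -0.1712  0.072 ]
[ 0.627  -0.1288  0.072 ]
[ 0.6197 -0.178   0.072 ]
(array([ 0.6014, -0.1494,  0.0779]), np.float64(0.0006856468197722882))
angle [ 0.5209 -0.1453  0.03  ]
angle [ 0.5016 -0.1021  0.03  ]
angle [ 0.4622 -0.159   0.03  ]
nut [ 0.5353 -0.1983  0.01  ] can [ 0.6242 -0.0253  0.12  ]
```

```bash
python3 - <<'E'
from h import *
np.set_printoptions(precision=4,suppress=True)
s=np.load("s3.npy",allow_pickle=True).item();k=1.5625
a=cv2.resize(cv2.imread("pics/scene0.png")[175:255,240:320],(400,400),interpolation=cv2.INTER_CUBIC)
b=cv2.resize(cv2.imread("pics/t3.png")[155:235,220:300],(400,400),interpolation=cv2.INTER_CUBIC)
c=cv2.resize(cv2.imread("pics/w3.png")[130:210,90:170],(400,400),interpolation=cv2.INTER_CUBIC)
def dr(im,n,x0,y0,P,col):
    for z,r in((0,.025),(.1,.025),(.12,.02)):
        q=[np.array(proj(n,np.array([P[0]+r*np.cos(t),P[1]+r*np.sin(t),z]),s)) for t in np.linspace(0,6.28,40)]
        cv2.polylines(im,[((np.array(q)-[x0,y0]+.5)*5).astype(int)],True,col,1)
for P,col in(((.622,-.028),(0,0,255)),):
    dr(a,"scene",240,175,P,col);dr(b,"top",220,155,P,col);dr(c,"wrist",90,130,P,col)
im=np.zeros((400,1200,3),np.uint8);im[:,:400]=a;im[:,400:800]=b;im[:,800:]=c
cv2.imwrite("pics/can.png",cv2.resize(im,(800,267)))
E
```

```text
(no output)
```

View pics/can.png

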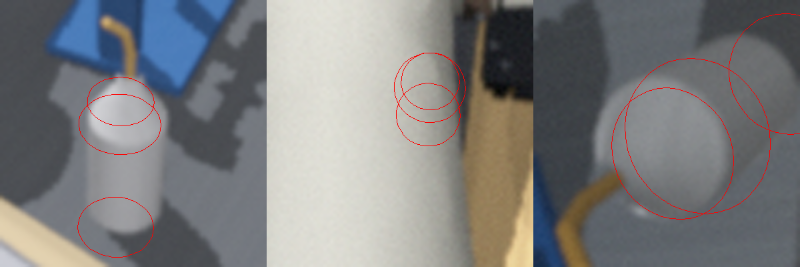

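The can's true position is about 12 mm further toward +y than my test circle, so the gripper body clears it by about 15 mm. Descending on the wide bracket.

```bash
python3 -m inch '[{"hand":0,"slide":[0.1,-0.1,-2],"yaw":-0.07},{"hand":0,"slide":[0.1,-0.15,-6],"yaw":-0.07},{"hand":0,"slide":[0.1,-0.15,-10],"yaw":-0.07},{"hand":0,"slide":[0.1,-0.15,-14],"yaw":-0.07},{"hand":0,"slide":[0.1,-0.15,-17],"yaw":-0.07},{"hand":0,"slide":[0.1,-0.15,-17.8],"yaw":-0.07},{"hand":0,"slide":[0.1,-0.15,-17.8],"yaw":-0.07}]'
python3 -m inch '[{"hand":1,"slide":[0,0,0],"yaw":0},{"hand":1,"slide":[0,0,0],"yaw":0},{"hand":1,"slide":[0,0,0],"yaw":0},{"hand":1,"slide":[0,0,0],"yaw":0}]'
```

```text
time_s: 9.28
tcp_pos: [0.6021, -0.1504, 0.1147]
ee_rot: [[0.985, -0.174, 0.001], [-0.174, -0.985, -0.0], [0.001, 0.0, -1.0]]
wrist_force: [-0.3, 0.2, 0.9]
gripper_width: 0.999
time_s: 9.78
tcp_pos: [0.6019, -0.1504, 0.1147]
ee_rot: [[0.985, -0.175, 0.001], [-0.175, -0.985, 0.0], [0.001, -0.001, -1.0]]
wrist_force: [1.2, 2.5, 0.8]
gripper_width: 0.625
```

```bash
python3 -m inch '[{"hand":1,"slide":[0,0,0.5],"yaw":0},{"hand":1,"slide":[0,0,2],"yaw":0},{"hand":1,"slide":[0,0,5],"yaw":0},{"hand":1,"slide":[0,0,9],"yaw":0},{"hand":1,"slide":[0,0,13],"yaw":0},{"hand":1,"slide":[0,0,17],"yaw":0},{"hand":1,"slide":[0,0,19.5],"yaw":0},{"hand":1,"slide":[0,0,19.5],"yaw":0}]'
python3 -m inch '[{"hand":1,"slide":[-0.5,2,0],"yaw":-0.1},{"hand":1,"slide":[-1,6,0],"yaw":-0.25},{"hand":1,"slide":[-2,10,0],"yaw":-0.4},{"hand":1,"slide":[-3,14.5,0],"yaw":-0.56},{"hand":1,"slide":[-4,19,0],"yaw":-0.72},{"hand":1,"slide":[-5,23.5,0],"yaw":-0.88},{"hand":1,"slide":[-5.5,28,0],"yaw":-1.04},{"hand":1,"slide":[-6,32,0],"yaw":-1.18},{"hand":1,"slide":[-6.2,34.5,0],"yaw":-1.28},{"hand":1,"slide":[-6.2,35.2,0],"yaw":-1.31}]'
python3 -m inch '[{"hand":1,"slide":[0,0,-0.5],"yaw":0},{"hand":1,"slide":[0,0,-1],"yaw":0}]'
python3 - <<'E'
from h import *
s=sense();im=capture("wrist");print(s["tcp_pos"],s['joint_velocities'].max());np.save("s4.npy",s,allow_pickle=True)
cv2.imwrite("pics/w4b.png",cv2.resize(im,(800,600),interpolation=cv2.INTER_CUBIC))
E
```

```text
time_s: 10.78
tcp_pos: [0.6021, -0.1507, 0.3122]
ee_rot: [[0.985, -0.175, 0.006], [-0.175, -0.985, -0.0], [0.006, -0.001, -1.0]]
wrist_force: [0.2, 0.2, -3.6]
gripper_width: 0.623
time_s: 12.02
tcp_pos: [0.5384, 0.2027, 0.3071]
ee_rot: [[0.085, -0.996, -0.004], [-0.996, -0.085, -0.001], [0.001, 0.004, -1.0]]
wrist_force: [0.1, -0.4, -3.0]
gripper_width: 0.615
time_s: 12.28
tcp_pos: [0.539, 0.2008, 0.2978]
ee_rot: [[0.085, -0.996, -0.002], [-0.996, -0.085, -0.001], [0.001, 0.002, -1.0]]
wrist_force: [-0.1, 0.2, -3.7]
gripper_width: 0.618
[0.5390453  0.20077364 0.29777248] 5.173401630067919
```

View pics/w4b.png

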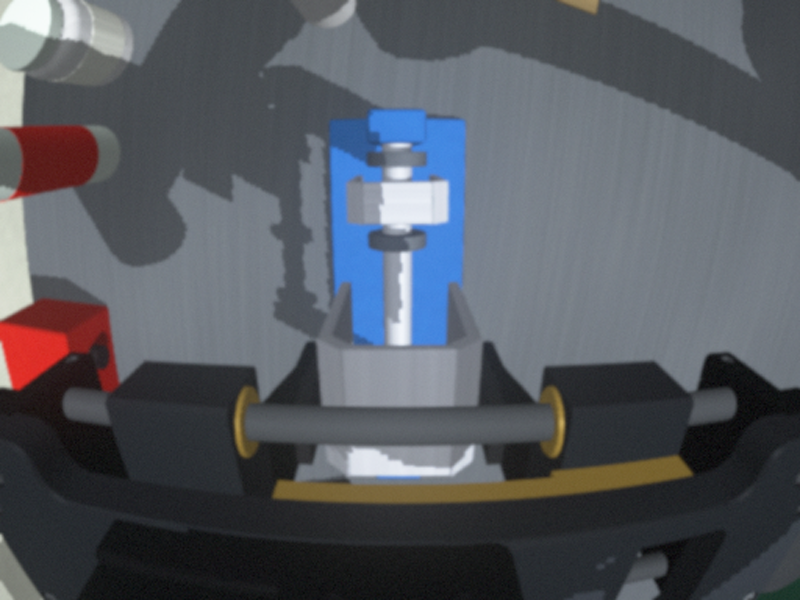

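The narrow bracket hangs level in its own bay at (399,202), between the collars at rows 158 and 240. The wide bracket is held square, with its crown's near edge at row 346 and its far edge at row ~478.

```bash
python3 - <<'E'
from h import *
np.set_printoptions(precision=4,suppress=True)
s=np.load("s4.npy",allow_pickle=True).item();k=1.5625
for v in(158,245):print("collar",atz(ray("wrist",398/k,v/k,s),.156))
for v in(346,478):print("crown",atz(ray("wrist",399/k,v/k,s),s["tcp_pos"][2]-.0357))
s=sense();print(s["tcp_pos"])
for y in(.1235,.167):
  for z in(.124,.156):print(y,z,np.array(proj("wrist",np.array([.5445,y,z]),np.load("s4.npy",allow_pickle=True).item()))*k)
E
```

```text
collar [0.5458 0.1235 0.156 ]
collar [0.542 0.168 0.156]
crown [0.5411 0.1769 0.2621]
crown [0.5367 0.2286 0.2621]
[0.5388 0.2006 0.2972]
0.1235 0.124 [400.2602 157.1991]
0.1235 0.156 [400.6011 158.1868]
0.167 0.124 [393.9058 231.8975]
0.167 0.156 [393.4054 242.7997]
```

```bash
python3 -m inch '[{"hand":1,"slide":[0.05,0,-2],"yaw":0},{"hand":1,"slide":[0.05,0,-5],"yaw":0},{"hand":1,"slide":[0.05,0,-8],"yaw":0},{"hand":1,"slide":[0.05,0,-9.8],"yaw":0},{"hand":1,"slide":[0.05,0,-10.4],"yaw":0},{"hand":1,"slide":[0.05,0,-10.6],"yaw":0},{"hand":1,"slide":[0.05,0,-10.8],"yaw":0},{"hand":1,"slide":[0.05,0,-10.8],"yaw":0}]'
```

```text
time_s: 13.32
tcp_pos: [0.5402, 0.2015, 0.1918]
ee_rot: [[0.085, -0.996, 0.001], [-0.996, -0.085, 0.001], [-0.001, -0.001, -1.0]]
wrist_force: [0.1, -0.2, -3.6]
gripper_width: 0.617
```

```bash
python3 -m inch '[{"hand":1,"slide":[0,0,-0.1],"yaw":0},{"hand":1,"slide":[0,0,-0.2],"yaw":0},{"hand":1,"slide":[0,0,-0.2],"yaw":0}]'
```

```text
time_s: 13.7
tcp_pos: [0.54, 0.2014, 0.1892]
ee_rot: [[0.085, -0.996, -0.0], [-0.996, -0.085, -0.0], [0.0, 0.0, -1.0]]
wrist_force: [-0.1, -0.0, -3.5]
gripper_width: 0.617
```

```bash
python3 -m inch '[{"hand":1,"slide":[0,0,-0.1],"yaw":0},{"hand":1,"slide":[0,0,-0.2],"yaw":0},{"hand":1,"slide":[0,0,-0.2],"yaw":0}]'
```

```text
time_s: 14.08
tcp_pos: [0.5402, 0.2015, 0.1887]
ee_rot: [[0.085, -0.996, 0.001], [-0.996, -0.085, 0.0], [-0.0, -0.001, -1.0]]
wrist_force: [-4.1, -0.2, 6.2]
gripper_width: 0.619
```

```bash
python3 -m inch '[{"hand":0.6,"slide":[0,0,0.1],"yaw":0},{"hand":0,"slide":[0,0,0.2],"yaw":0},{"hand":0,"slide":[0,0,0.2],"yaw":0},{"hand":0,"slide":[0,0,0.2],"yaw":0},{"hand":0,"slide":[0,0,2],"yaw":0},{"hand":0,"slide":[0,0,5],"yaw":0},{"hand":0,"slide":[0,0,8.5],"yaw":0},{"hand":0,"slide":[0,0,12],"yaw":0},{"hand":0,"slide":[0,0,12],"yaw":0}]'
python3 -m inch '[{"hand":0,"slide":[-0.5,-3,0],"yaw":-0.1},{"hand":0,"slide":[-1,-8,0],"yaw":-0.2},{"hand":0,"slide":[-2,-13,0],"yaw":-0.32},{"hand":0,"slide":[-3,-18,0],"yaw":-0.44},{"hand":0,"slide":[-4,-23,0],"yaw":-0.56},{"hand":0,"slide":[-5,-28,0],"yaw":-0.68},{"hand":0,"slide":[-6,-33,0],"yaw":-0.78},{"hand":0,"slide":[-6.8,-38,0],"yaw":-0.83},{"hand":0,"slide":[-7.2,-42,0],"yaw":-0.855},{"hand":0,"slide":[-7.2,-44.4,0],"yaw":-0.855}]'
python3 -m inch '[{"hand":0,"slide":[0,0,-0.5],"yaw":0},{"hand":0,"slide":[0,0,-1],"yaw":0}]'
python3 - <<'E'
from h import *
s=sense();im=capture("wrist");print(s["tcp_pos"],s['joint_velocities'].max());np.save("s5.npy",s,allow_pickle=True)
cv2.imwrite("pics/w5b.png",cv2.resize(im,(800,600),interpolation=cv2.INTER_CUBIC))
E
```

```text
time_s: 15.2
tcp_pos: [0.5413, 0.202, 0.3107]
ee_rot: [[0.085, -0.996, 0.006], [-0.996, -0.085, 0.004], [-0.003, -0.007, -1.0]]
wrist_force: [0.3, 0.4, -0.5]
gripper_width: 1.001
time_s: 16.45
tcp_pos: [0.4672, -0.2443, 0.3062]
ee_rot: [[-0.698, -0.716, -0.002], [-0.716, 0.698, 0.001], [0.001, 0.002, -1.0]]
wrist_force: [1.1, -0.1, 0.3]
gripper_width: 1.002
time_s: 16.7
tcp_pos: [0.4677, -0.2421, 0.2961]
ee_rot: [[-0.696, -0.718, -0.001], [-0.718, 0.696, 0.001], [0.0, 0.002, -1.0]]
wrist_force: [-0.0, -0.7, -0.2]
gripper_width: 1.001
[ 0.46770661 -0.2421391   0.29612929] 5.441174787590862
```

View pics/w5b.png

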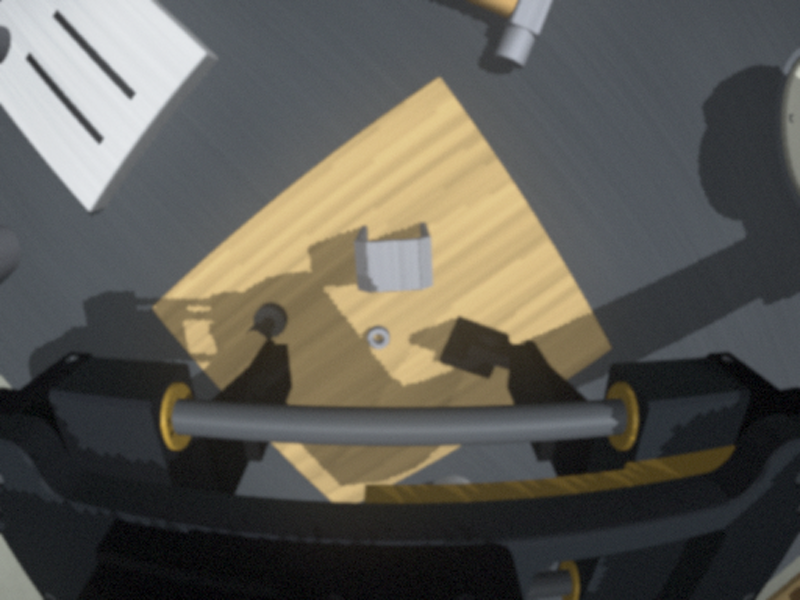

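The medium bracket's crown spans about (357–432, 239–291). Its edge midpoints are (395,291) and (395,239). The gauge at (270,318) and the angle bracket at (475,345) are off the jaw line.

```bash
python3 - <<'E'
from h import *
np.set_printoptions(precision=4,suppress=True)
s=np.load("s5.npy",allow_pickle=True).item();k=1.5625
a,b=[atz(ray("wrist",u/k,v/k,s),.079) for u,v in((395.5,291),(395,239))]
c=(a+b)/2
print(a,b,c,np.linalg.norm(a-b),"strap ang",np.degrees(np.arctan2(*(b-a)[1::-1])))
l,r=[atz(ray("wrist",u/k,v/k,s),.079) for u,v in((360,292),(430,290))]
print("edge ang",np.degrees(np.arctan2(*(r-l)[1::-1])))
print(tri(ray("wrist",395/k,265/k,s),ray("top",362.1,246.7)))
R=s["ee_rot"]
for n,u,v,z in(("angle",463,318,.04),("angle2",440,358,.04),("gauge",270,318,.05)):
    p=atz(ray("wrist",u/k,v/k,s),z);print(n,p,"in tool from bracket",(R.T@(p-c))[:2])
s=sense();print(s["tcp_pos"],R[:2,0])
E
```

```text
[ 0.4799 -0.2323  0.079 ] [ 0.4543 -0.259   0.079 ] [ 0.4671 -0.2456  0.079 ] 0.0369553714859718 strap ang -133.73173412413507
edge ang 137.54359705444517
(array([ 0.4683, -0.2442,  0.0699]), np.float64(0.00041503788538499144))
angle [ 0.4654 -0.1693  0.04  ] in tool from bracket [-0.0537  0.0543]
angle2 [ 0.5028 -0.156   0.04  ] in tool from bracket [-0.0893  0.0367]
gauge [ 0.5742 -0.2797  0.05  ] in tool from bracket [-0.0502 -0.1007]
[ 0.4676 -0.2417  0.2956] [-0.6963 -0.7178]
```

```bash
python3 -m inch '[{"hand":0,"slide":[0,-0.2,-2],"yaw":0},{"hand":0,"slide":[0,-0.25,-6],"yaw":0},{"hand":0,"slide":[0,-0.25,-10],"yaw":0},{"hand":0,"slide":[0,-0.25,-14],"yaw":0},{"hand":0,"slide":[0,-0.25,-17],"yaw":0},{"hand":0,"slide":[0,-0.25,-18.2],"yaw":0},{"hand":0,"slide":[0,-0.25,-18.2],"yaw":0}]'
python3 -m inch '[{"hand":1,"slide":[0,0,0],"yaw":0},{"hand":1,"slide":[0,0,0],"yaw":0},{"hand":1,"slide":[0,0,0],"yaw":0},{"hand":1,"slide":[0,0,0],"yaw":0},{"hand":1,"slide":[0,0,0],"yaw":0}]'
```

```text
time_s: 17.62
tcp_pos: [0.4682, -0.2446, 0.115]
ee_rot: [[-0.695, -0.719, -0.001], [-0.719, 0.695, 0.0], [0.001, 0.001, -1.0]]
wrist_force: [-0.3, 0.6, 0.7]
gripper_width: 1.004
time_s: 18.25
tcp_pos: [0.4685, -0.2453, 0.1157]
ee_rot: [[-0.696, -0.718, 0.001], [-0.718, 0.696, -0.0], [-0.0, -0.001, -1.0]]
wrist_force: [0.7, -0.4, 3.2]
gripper_width: 0.618
```

```bash
python3 -m inch '[{"hand":1,"slide":[0,0,0.5],"yaw":0},{"hand":1,"slide":[0,0,2],"yaw":0},{"hand":1,"slide":[0,0,5],"yaw":0},{"hand":1,"slide":[0,0,9],"yaw":0},{"hand":1,"slide":[0,0,13],"yaw":0},{"hand":1,"slide":[0,0,17],"yaw":0},{"hand":1,"slide":[0,0,19.5],"yaw":0},{"hand":1,"slide":[0,0,19.5],"yaw":0}]'
python3 -m inch '[{"hand":1,"slide":[0.2,2,0],"yaw":0.05},{"hand":1,"slide":[0.5,6,0],"yaw":0.12},{"hand":1,"slide":[1,10.5,0],"yaw":0.2},{"hand":1,"slide":[1.5,15,0],"yaw":0.28},{"hand":1,"slide":[2,19.5,0],"yaw":0.36},{"hand":1,"slide":[2.7,24,0],"yaw":0.44},{"hand":1,"slide":[3.4,28.5,0],"yaw":0.52},{"hand":1,"slide":[4.1,33,0],"yaw":0.6},{"hand":1,"slide":[4.8,37.5,0],"yaw":0.68},{"hand":1,"slide":[5.3,41,0],"yaw":0.75}]'
python3 -m inch '[{"hand":1,"slide":[0.5,4,0],"yaw":0.06},{"hand":1,"slide":[1,8,-0.3],"yaw":0.105},{"hand":1,"slide":[1.2,10.3,-0.6],"yaw":0.105},{"hand":1,"slide":[1.2,10.3,-1],"yaw":0.105},{"hand":1,"slide":[1.2,10.3,-1],"yaw":0.105}]'
python3 - <<'E'
from h import *
s=sense();im=capture("wrist");print(s["tcp_pos"],s['joint_velocities'].max());np.save("s6.npy",s,allow_pickle=True)
cv2.imwrite("pics/w6b.png",cv2.resize(im,(800,600),interpolation=cv2.INTER_CUBIC))
E
```

```text
time_s: 19.25
tcp_pos: [0.4685, -0.2452, 0.3128]
ee_rot: [[-0.696, -0.718, 0.005], [-0.718, 0.696, -0.001], [-0.003, -0.005, -1.0]]
wrist_force: [0.4, 0.9, -3.5]
gripper_width: 0.625
time_s: 20.5
tcp_pos: [0.5203, 0.1664, 0.3083]
ee_rot: [[-0.017, -1.0, -0.003], [-1.0, 0.017, -0.001], [0.001, 0.003, -1.0]]
wrist_force: [0.3, -0.0, -2.7]
gripper_width: 0.62
time_s: 21.12
tcp_pos: [0.5325, 0.267, 0.2991]
ee_rot: [[0.084, -0.996, -0.002], [-0.996, -0.084, -0.002], [0.002, 0.003, -1.0]]
wrist_force: [0.1, 0.4, -2.6]
gripper_width: 0.627
[0.5325022  0.26697733 0.29905851] 0.5870726646551555
```

View pics/w6b.png

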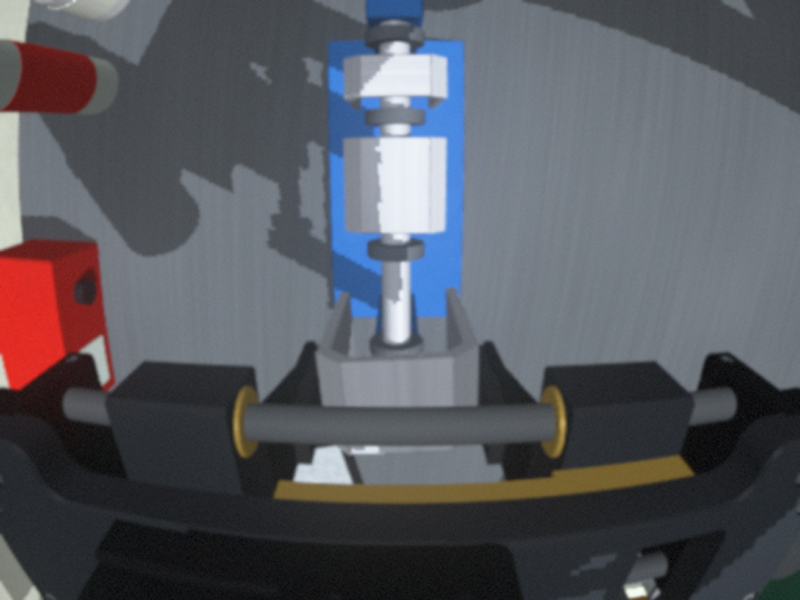

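Both placed brackets hang level, centred between their collars (narrow at row ~80, wide at row ~185). The medium one is square over the last bay, with its crown's near edge at row ~357, its far edge at ~450 and the collars at rows ~250 and ~345.

```bash
python3 - <<'E'
from h import *
np.set_printoptions(precision=4,suppress=True)
s=np.load("s6.npy",allow_pickle=True).item();k=1.5625
for v in(117,254):print("collar",atz(ray("wrist",396/k,v/k,s),.156))
for v in(357,450):print("crown",atz(ray("wrist",398/k,v/k,s),s["tcp_pos"][2]-.0367))
print("bar at",atz(ray("wrist",398/k,320/k,s),.148))
s=sense();print(s["tcp_pos"])
E
```

```text
collar [0.5419 0.169  0.156 ]
collar [0.5361 0.2392 0.156 ]
crown [0.5344 0.2473 0.2624]
crown [0.5315 0.2829 0.2624]
bar at [0.5317 0.2787 0.148 ]
[0.5327 0.2668 0.2997]
```

```bash
python3 -m inch '[{"hand":1,"slide":[0.05,0.3,-1],"yaw":0},{"hand":1,"slide":[0.05,0.3,-3],"yaw":0},{"hand":1,"slide":[0.05,0.3,-6],"yaw":0},{"hand":1,"slide":[0.05,0.3,-8.5],"yaw":0},{"hand":1,"slide":[0.05,0.3,-10.2],"yaw":0},{"hand":1,"slide":[0.05,0.3,-10.6],"yaw":0},{"hand":1,"slide":[0.05,0.3,-10.8],"yaw":0},{"hand":1,"slide":[0.05,0.3,-10.9],"yaw":0},{"hand":1,"slide":[0.05,0.3,-10.9],"yaw":0}]'
```

```text
time_s: 22.3
tcp_pos: [0.5338, 0.2711, 0.1919]
ee_rot: [[0.085, -0.996, 0.001], [-0.996, -0.085, 0.001], [-0.001, -0.001, -1.0]]
wrist_force: [0.2, 0.3, -2.0]
gripper_width: 0.624
```

```bash
python3 -m inch '[{"hand":1,"slide":[0,0,-0.1],"yaw":0},{"hand":1,"slide":[0,0,-0.15],"yaw":0},{"hand":1,"slide":[0,0,-0.15],"yaw":0}]'
```

```text
time_s: 22.68
tcp_pos: [0.5336, 0.271, 0.1898]
ee_rot: [[0.085, -0.996, 0.0], [-0.996, -0.085, 0.0], [-0.0, -0.0, -1.0]]
wrist_force: [0.9, 0.1, -2.2]
gripper_width: 0.625
```

```bash
python3 -m inch '[{"hand":1,"slide":[0,0,-0.1],"yaw":0},{"hand":1,"slide":[0,0,-0.2],"yaw":0},{"hand":1,"slide":[0,0,-0.2],"yaw":0}]'
```

```text
time_s: 23.05
tcp_pos: [0.5336, 0.271, 0.1896]
ee_rot: [[0.086, -0.996, 0.001], [-0.996, -0.086, 0.0], [-0.0, -0.001, -1.0]]
wrist_force: [-4.1, -1.1, 6.4]
gripper_width: 0.622
```

Seated (contact force seen). Releasing and lifting, then backing off to look.

```bash
python3 -m inch '[{"hand":0.6,"slide":[0,0,0.1],"yaw":0},{"hand":0,"slide":[0,0,0.2],"yaw":0},{"hand":0,"slide":[0,0,0.2],"yaw":0},{"hand":0,"slide":[0,0,0.2],"yaw":0},{"hand":0,"slide":[0,0,2],"yaw":0},{"hand":0,"slide":[0,0,5],"yaw":0},{"hand":0,"slide":[0,0,8.5],"yaw":0},{"hand":0,"slide":[0,0,12],"yaw":0},{"hand":0,"slide":[0,1,12],"yaw":0},{"hand":0,"slide":[0,4,12],"yaw":0}]'
python3 -m inch '[{"hand":0,"slide":[0,4,0.5],"yaw":0},{"hand":0,"slide":[0,6,1],"yaw":0},{"hand":0,"slide":[0,7,1],"yaw":0},{"hand":0,"slide":[0,7,1],"yaw":0},{"hand":0,"slide":[0,7,1],"yaw":0}]'
python3 - <<'E'
from h import *
s=sense();im=capture("wrist");print(s["tcp_pos"],s['joint_velocities'].max(),s["time_s"]);np.save("s7.npy",s,allow_pickle=True)
sc=capture("scene")
c=np.zeros((600,800,3),np.uint8)
c[:,:400]=cv2.resize(im[0:300,156:356],(400,600),interpolation=cv2.INTER_CUBIC)
c[:300,400:]=cv2.resize(sc[90:165,240:340],(400,300),interpolation=cv2.INTER_CUBIC)
c[300:,400:]=cv2.resize(sc[170:380,70:350],(400,300))
cv2.imwrite("pics/w7.png",c)
E
```

```text
time_s: 24.3
tcp_pos: [0.5334, 0.311, 0.3075]
ee_rot: [[0.083, -0.997, -0.001], [-0.997, -0.083, 0.0], [-0.0, 0.001, -1.0]]
wrist_force: [-0.4, 0.4, -0.8]
gripper_width: 0.999
time_s: 24.92
tcp_pos: [0.5335, 0.3804, 0.3171]
ee_rot: [[0.084, -0.996, -0.001], [-0.996, -0.084, -0.001], [0.001, 0.001, -1.0]]
wrist_force: [0.8, 0.6, 0.0]
gripper_width: 1.002
[0.53345823 0.38044837 0.31710324] 0.10559332120567423 24.925
```

View pics/w7.png

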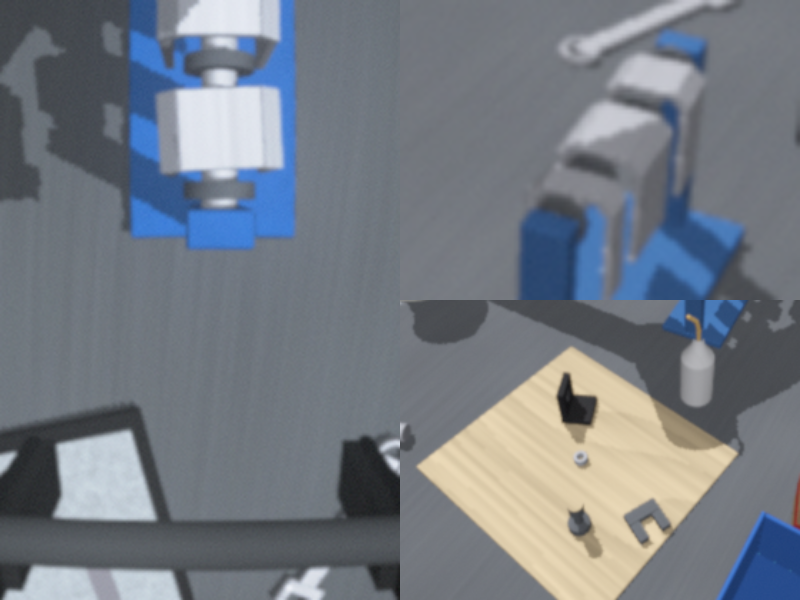

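All three hang level between their collars: the medium crown is at rows 87–172, with clear bar showing between it and the collars at ~62 and ~190. The bystanders look as they did at the start.

```bash
python3 -c "
from station import *
finish_job()"
```

```text
the job is handed in; nothing more can be done
```

All three brackets now hang level over the bar, each in its own bay, and I handed the job in at about 25 s of the 67 s allowed.

- **Order:** I moved the narrow bracket out of the wide bay first, then hung the wide one, then the medium one.
- **Setting down:** I lowered each in small steps until the wrist force showed it resting on the bar (6 to 8 N upward), then let go. None was dropped.
- **Last pictures:** the final wrist and scene views show free bar between each bracket seen there and its collars. The medium one appears about 1–2 mm off its bay's centre and turned about 1°. The narrow one was last seen clear of its collars in the wrist view before the medium one was hung. I judged these positions by eye and did not measure them again after release.
- **Bystanders:** the can, angle bracket, gauge, fork plate and nut look where they were at the start, again judged by eye.
- **Disagreements:** when resting, each bracket pushed the tool sideways by 3–4 N. My first guess at the oil can's position was about 12 mm off. I corrected it from the pictures before reaching in beside it, which left about 15 mm of clearance. No check failed.

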